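# Set and lock the dividing stand

## Robot

A 6-joint arm with a two-finger parallel gripper is mounted at the origin on a cart in front of the work surface, level with it; the furniture and walls round the work are solid. World frame = base frame: x ahead of the robot, y to its left, z up, the work surface at z = 0. Lengths are in m, angles in rad, forces in N, time in s.
With the tool pointing down it reaches from about 0.2 to 0.875 m from the base axis. Payload 3.4 kg.
Tool frame: the origin (TCP) lies between the finger pads; the fingertips stand 25 mm ahead of it and the grasp point (between the pads) lies 6 mm ahead of it (r.nose_length is the z of the fingertips in the tool frame, in m); z points along the fingers, x is the direction in which the jaws open and shut, and the axes are right-handed (so a half turn about z gives the same grasp; the last joint's range is limited). The gripper opens to 94 mm and grips with 3 to 60 N. Pads are 16 mm wide; open, the fingers measure 119 mm over their backs; the gripper's body (75 mm by 177 mm) begins 78 mm behind the grasp point.
Start: joints at [-1.357, 0.276, 1.505, -0, 1.361, -0.121], TCP at [0.189, -0.543, 0.23] pointing down, gripper open.
Joint ranges: [-2.89, 2.89], [-0.75, 2.08], [0.22, 2.7], [-1.18, 4.32], [0.11, 2.71], [-2.7, 2.7]. Speed limits (rad/s): [2.57, 2.57, 3.14, 3.14, 3.14, 3.14].

## Interface

Orientations are given as a unit quaternion [w, x, y, z].
In Python, from plant import r, gripper_to, inverse_kinematics, vision, models, telemetry gives the robot as it stands. Calls block until the motion is done:
- r.move_to(position, orientation): joint-space move of the TCP to a pose.
- r.move_l(position, rot=None, vel=0.15, guard=None): straight line of the TCP; rot=None keeps the orientation; vel is the mean speed in m/s. With guard (N) it stops when the force on the tool has changed by that much, and returns True; else False.
- r.movej(angles): joint-space move.
- gripper_to(opening, f_grip=None): finger opening in m; f_grip is the grip in N (None keeps the last); returns when the fingers have stopped.
- r.hold(seconds).
- inverse_kinematics(position, orientation): joint angles nearest the present ones, or None.
- vision.snapshot(name): name is "side" or "top" or "wrist"; returns the picture (400x640x3 uint8, red, green, blue); there is no depth.
- vision.get_calibration(name): a dict with "fx", "fy", "cx", "cy" (pixels), "D" ([k1, k2, p1, p2, k3] as OpenCV has them; the pictures are not rectified), "position" and "orientation" of the camera in the world. Camera axes: x right, y down, z forward; pixel columns grow to the right and rows downward; lengths in m; the calibration is good to about 2 mm. A picture is of the moment at which its call begins: read the wrist's pose just before it. get_calibration takes no time and is no camera call; for the wrist camera it gives the pose at the moment of the call.
A pose or a line that the arm cannot do raises r.PlanningError and nothing moves.
- r.sign_off(): hands the job in, once; it reports no verdict.
Trained networks look in the newest picture that a camera, given by its name, has taken for a name from the list of things; names that differ only in an ending like _2 or _b are one class to them, and where a whole thing is asked for, a point or a joint stands for the part that bears it (a point fixed in the world has none). Each returns a list of dicts, best first, with "score" (0 to 1); they miss things now and then, are a little off and sometimes report something else, mostly with a low value. They report only what shows in the picture. A call takes as long as a camera call.
- models.boxes_of(thing, camera): "at" ([x, y, z] in m, in world coordinates, good to about 4 mm: the middle of the surface that is visible of it).
- models.regions_of(thing, camera): "pixels" (400x640 bool, what is visible of it).
- models.mark_of(thing, camera): "at" ([x, y, z] in m, in world coordinates, good to about 4 mm: a listed point, or the origin of a listed thing).
Readings, each from a call of its own:
- telemetry.current_t(): time.
- telemetry.current_joints(): joint angles.
- telemetry.current_dq(): joint speeds.
- telemetry.current_joint_efforts(): joint torques, N m.
- telemetry.current_ee_pos(): TCP position.
- telemetry.current_tool_rot(): TCP orientation.
- telemetry.current_wrist_force(): force on the tool from outside, world axes, zero at the start.
- telemetry.current_torque(): the same for the moment, N m.
- telemetry.current_opening(): finger opening in m.
Only numpy, scipy, OpenCV 4.12 (cv2) and the standard library are available. Lean on these libraries where they do the work, as an engineer would, in place of code of your own. Each camera call takes 0.05 s, during which the arm holds its last target.

## Task

Set the dividing stand for the next job: push the lever round by its upright handle until the lever's nose is in line with the pointed tab on the rim (not the square one). Then turn only the small wing knob in the middle clockwise, fully to its stop, to lock the setting, without shifting the lever or the rim. Leave the tape roll, the caliper and the pen where they lie.

Things in the scene. Friction and masses are not known exactly. Their poses are not given: they have to be found in the camera images.
- stand: Dividing stand fixed to the bench: round grey base, 224 mm across, origin on the bench on the vertical axis shared by rim, lever and knob; z up. Its -x side is the front, towards the robot (yaw within 0.35 rad). On it, upward: aluminium graduated rim disc, 244 mm across, top at z = 21.5 mm; steel lever; black wing knob on a fixed spindle.
- lever (a joint): Lever angle about the stand's axis, rad: 0 = points to the stand's front (-x), positive = anticlockwise from above (towards the stand's -y); stops at +-1.35. Starts at 0.95 to 1.25, at least 0.5 anticlockwise of the pointed tab. Turns with 0.16 N m (2 N at the handle), stays where left. Bar 16 mm wide, top 36 mm over the bench, on a knurled hub collar 52 mm across, flat top 49 mm over the bench.
- lever_nose (a point): Tip of the lever's pointed nose, 102 mm from the stand's axis, 36 mm above the bench. Its own -x axis points outward along the lever.
- lever_handle (a point): Centre of the top of the black upright round handle on the lever, 20 mm in diameter between 48 and 86 mm above the bench, top at 90 mm, 80 mm from the stand's axis.
- pointed_tab (a point): Inner point of the pointed (diamond) dark steel tab on the rim, 104 mm from the stand's axis; tab 22 mm long and wide, top 33.5 mm above the bench. Its own -x axis points outward through the tab. The lever is set when its nose stands right before this point. Rim held by friction (0.5 N m), at -0.75 to 0.4 rad from the stand's front, counted like the lever; differs each run.
- square_tab (a point): Middle of the inner face of the wider square-ended dark steel tab (18 mm deep, 38 mm wide) on the same rim, always 0.65 rad anticlockwise of the pointed tab; not the one wanted. The lever passes freely over the rim, inside both tabs.
- lock_knob (a joint): Turn of the wing knob, rad: 0 = fully open, grows clockwise seen from above, hard stop (locked) at 1.2. Starts between 0 and 0.2. It turns with about 0.06 N m and stays where left.
- knob_top (a point): Top centre of the black wing knob, on the stand's axis, 84 mm above the bench. Wing: bar 42 mm long, 14 mm thick, 58 to 84 mm above the bench, on a round neck 14 mm across. Seen from above its length lies 0.6 rad anticlockwise of the stand's x axis at knob reading 0, 0.6 clockwise when locked. Close below is the lever's hub collar (top 49 mm), which turns with the lever.
- tape_roll: Loose roll of pale tape lying flat, 94 mm across, 18 mm high, left of the stand; bystander.
- caliper: Loose digital caliper lying flat, 180 x 62 x 12 mm, right of the stand; bystander.
- pen: Loose blue pen, 138 mm long, 11 mm high, lying before the stand; bystander.

How it is judged:
On the way, in this order (a step that is already met when the one before it is completed fails the run):
1. the lever's nose stands still in line with the pointed tab (within 0.06 rad), the knob not yet turned (angle between the x axis of lever_nose and the x axis of pointed_tab, either way round below 0.06 rad and value of joint lock_knob below 0.45 rad and velocity of joint lever between -0.05 and 0.05 rad/s), for 0.2 s.
2. the wing knob is turned clockwise to its stop, the lever still in line (value of joint lock_knob above 1.05 rad and angle between the x axis of lever_nose and the x axis of pointed_tab, either way round below 0.06 rad), for 0.2 s.
At the end, for the whole second after the job is handed in: The lever is in line with the pointed tab within 0.06 rad (6 mm at the nose), the wing knob is turned past 1.05 rad of its 1.2 rad travel, the rim has not been turned (pointed tab within 8 mm of its start), and tape roll, caliper and pen lie within 15 mm of where they were (all of step 2 and distance of pointed_tab from where it was at the start of the episode below 0.008 m and distance of each of tape_roll, caliper, pen from where it was at the start of the episode below 0.015 m); the robot touches nothing.
It fails at once if the rim is dragged round (pointed tab more than 10 mm from its start) (distance of pointed_tab from where it was at the start of the episode above 0.01 m).
It fails at once if the lever is shifted (more than 0.12 rad off the pointed tab) while the knob is turned past 0.6 rad (value of joint lock_knob above 0.6 rad and angle between the x axis of lever_nose and the x axis of pointed_tab, either way round above 0.12 rad).
It fails at once if the tape roll is knocked away by more than 20 mm (distance of tape_roll from where it was at the start of the episode above 0.02 m).
It fails at once if the caliper is knocked away by more than 20 mm (distance of caliper from where it was at the start of the episode above 0.02 m).
It fails at once if the pen is knocked away by more than 20 mm (distance of pen from where it was at the start of the episode above 0.02 m).
It also fails if it takes over 51 s, if anything falls off the work surface, if the arm or the gripper's body presses on something with over 40 N, if the wrist force passes 120 N, or if a joint passes its speed limit or range.

## Working session

There is one attempt and no reset: what is moved stays moved. The work goes in short steps, each a Python script; the robot and the scene stay as the last script left them, time stands still between calls to the robot, and variables do not carry over. Pictures are saved under pics/ and viewed, and the job is handed in when it is done.

```bash
mkdir -p pics; ls
python3 - <<'E'
from plant import r, vision, models, telemetry
import cv2, numpy as np
for c in ["top","side"]:
    im=vision.snapshot(c); cv2.imwrite(f"pics/{c}0.png",im[:,:,::-1])
    k=vision.get_calibration(c); print(c,np.round(k["position"],3),np.round(k["orientation"],3),k["fx"])
    for n in ["stand","lever_nose","lever_handle","pointed_tab","square_tab","knob_top","tape_roll","caliper","pen"]:
        print(n,[(np.round(d["at"],4).tolist(),round(d["score"],2)) for d in models.mark_of(n,c)[:2]])
print(telemetry.current_t())
E
```

```text
pics
top [0.396 0.034 1.045] [ 0.057 -0.696  0.714 -0.045] 488.05001042708426
stand [([0.6052, 0.0478, -0.0014], 0.84)]
lever_nose [([0.5415, -0.0384, 0.0379], 0.66)]
lever_handle [([0.5521, -0.0226, 0.0907], 0.63)]
pointed_tab [([0.5022, 0.0698, 0.0363], 0.62)]
square_tab [([0.5042, 0.0077, 0.0356], 0.85)]
knob_top [([0.603, 0.042, 0.0836], 0.54)]
tape_roll [([0.6381, 0.2231, -0.0005], 0.74), ([0.5543, -0.0201, 0.0919], 0.6)]
caliper [([0.6017, -0.1432, -0.0001], 0.92)]
pen [([0.4363, 0.0357, 0.0015], 0.73), ([0.6025, 0.0457, 0.0845], 0.38)]
side [0.051 0.817 0.805] [ 0.124 -0.237  0.866 -0.422] 513.6577355589768
stand [([0.5985, 0.0449, -0.0002], 0.56)]
lever_nose [([0.5405, -0.0365, 0.0417], 0.78)]
lever_handle [([0.5543, -0.0174, 0.0886], 0.93)]
pointed_tab [([0.5028, 0.0704, 0.0333], 0.8)]
square_tab [([0.5063, 0.0036, 0.0336], 0.67)]
knob_top [([0.6041, 0.0477, 0.0817], 0.79)]
tape_roll [([0.6415, 0.2237, 0.0008], 0.78)]
caliper [([0.5956, -0.1479, -0.0024], 0.9)]
pen [([0.4414, 0.0388, -0.0051], 0.72)]
1.0
```

View pics/top0.png

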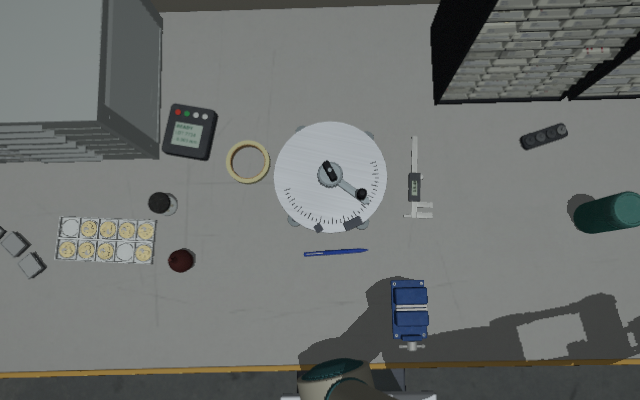

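View pics/side0.png

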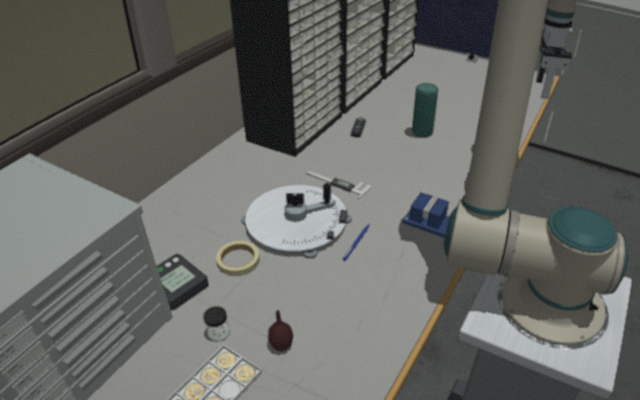

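The top view shows the stand at about (330,177). The pointed tab is at (319,227), the square tab at (353,223) and the handle at (361,194). The networks agree with this. Next I'll take a closer look with the wrist camera.

```bash
cat > h.py <<'E'
from plant import r, gripper_to, inverse_kinematics, vision, models, telemetry
import cv2, numpy as np
from scipy.spatial.transform import Rotation as R
def q(a):  # tool down, jaw axis (tool x) at world angle a
    M=np.array([[np.cos(a),np.sin(a),0],[np.sin(a),-np.cos(a),0],[0,0,-1]]).T
    M=np.column_stack([[np.cos(a),np.sin(a),0],[np.sin(a),-np.cos(a),0],[0,0,-1]])
    v=R.from_matrix(M).as_quat(); return [v[3],v[0],v[1],v[2]]
def ray(px,k,z):
    p=cv2.undistortPoints(np.array(px,float).reshape(-1,1,2),np.array([[k["fx"],0,k["cx"]],[0,k["fy"],k["cy"]],[0,0,1]]),np.array(k["D"],float)).reshape(-1,2)
    w=k["orientation"]; M=R.from_quat([w[1],w[2],w[3],w[0]]).as_matrix()
    d=np.c_[p,np.ones(len(p))]@M.T; o=np.array(k["position"]); return o+d*((z-o[2])/d[:,2])[:,None]
def st(): return "t=%.2f"%telemetry.current_t(), np.round(telemetry.current_ee_pos(),4), np.round(telemetry.current_joints(),3), np.round(telemetry.current_wrist_force(),2), np.round(telemetry.current_torque(),2)
E
python3 - <<'E'
from h import *
w=telemetry.current_tool_rot(); M=R.from_quat([w[1],w[2],w[3],w[0]]).as_matrix(); print(np.round(M,2))
k=vision.get_calibration("wrist"); print(np.round(k["position"],3),k["fx"]); 
kw=k["orientation"];Mc=R.from_quat([kw[1],kw[2],kw[3],kw[0]]).as_matrix()
print("cam in tool", np.round(M.T@(np.array(k["position"])-telemetry.current_ee_pos()),3), np.round(M.T@Mc,2))
for a in np.arange(-180,180,20):
    s=inverse_kinematics([0.56,0.0,0.25],q(np.radians(a))); print(a, None if s is None else np.round(s,2))
E
```

```text
[[ 0.33 -0.94  0.  ]
 [-0.94 -0.33 -0.  ]
 [ 0.   -0.   -1.  ]]
[ 0.251 -0.521  0.385] 310.16957874980824
cam in tool [-0.    -0.066 -0.154] [[ 1.    0.    0.  ]
 [-0.    0.97  0.23]
 [ 0.   -0.23  0.97]]
-180 None
-160 [-0.12  0.24  1.5  -0.    1.4   2.67]
-140 [-0.12  0.24  1.5  -0.    1.4   2.32]
-120 [-0.12  0.24  1.5  -0.    1.4   1.97]
-100 [-0.12  0.24  1.5  -0.    1.4   1.62]
-80 [-0.12  0.24  1.5  -0.    1.4   1.27]
-60 [-0.12  0.24  1.5  -0.    1.4   0.92]
-40 [-0.12  0.24  1.5  -0.    1.4   0.57]
-20 [-0.12  0.24  1.5  -0.    1.4   0.22]
0 [-0.12  0.24  1.5  -0.    1.4  -0.12]
20 [-0.12  0.24  1.5  -0.    1.4  -0.47]
40 [-0.12  0.24  1.5  -0.    1.4  -0.82]
60 [-0.12  0.24  1.5  -0.    1.4  -1.17]
80 [-0.12  0.24  1.5  -0.    1.4  -1.52]
100 [-0.12  0.24  1.5  -0.    1.4  -1.87]
120 [-0.12  0.24  1.5  -0.    1.4  -2.22]
140 [-0.12  0.24  1.5  -0.    1.4  -2.57]
160 None
```

Run:
```python
from h import *
r.move_to([0.58,0.04,0.26],q(np.radians(-90))); print(st())
im=vision.snapshot("wrist"); cv2.imwrite("pics/w1.png",im[:,:,::-1])
for n in ["stand","lever_nose","lever_handle","pointed_tab","square_tab","knob_top"]:
    print(n,[(np.round(d["at"],4).tolist(),round(d["score"],2)) for d in models.mark_of(n,"wrist")[:2]])
```

```text
('t=3.49', array([0.58  , 0.0392, 0.2599]), array([-0.052,  0.271,  1.439, -0.   ,  1.432,  1.52 ]), array([0.1 , 0.57, 0.38]), array([ 0.05, -0.02, -0.01]))
stand [([0.6025, 0.0434, 0.0001], 0.73)]
lever_nose [([0.5408, -0.0385, 0.033], 0.97), ([0.5958, -0.1474, 0.0038], 0.51)]
lever_handle [([0.5564, -0.0197, 0.0888], 0.73)]
pointed_tab [([0.5028, 0.0695, 0.0321], 0.89)]
square_tab [([0.5082, 0.0091, 0.0334], 0.87)]
knob_top [([0.5551, -0.0191, 0.0861], 0.55)]
```

View pics/w1.png

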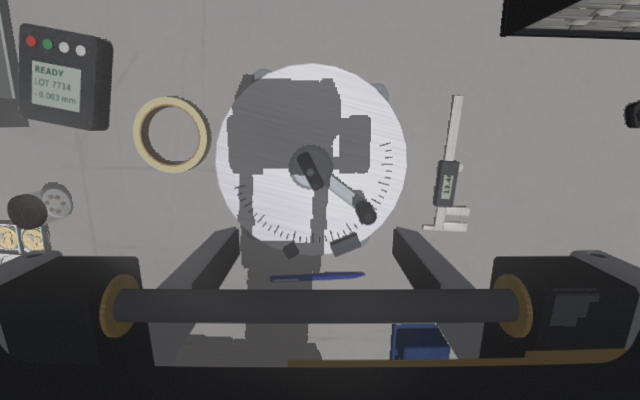

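The wrist view shows the knob at (312,170), the handle at (367,212), the pointed tab at (291,251) and the square tab at (345,244). I'll make rectified top-down crops at the right heights to get exact angles.

```bash
cat >> h.py <<'E'
def proj(P,k):
    w=k["orientation"]; M=R.from_quat([w[1],w[2],w[3],w[0]]).as_matrix()
    rv,_=cv2.Rodrigues(M.T); t=-M.T@np.array(k["position"])
    return cv2.projectPoints(np.array(P,float).reshape(-1,1,3),rv,t,np.array([[k["fx"],0,k["cx"]],[0,k["fy"],k["cy"]],[0,0,1]]),np.array(k["D"],float))[0].reshape(-1,2)
def ortho(im,k,c,z,half=0.14,s=2000):
    n=int(2*half*s); u,v=np.meshgrid(np.arange(n),np.arange(n))
    X=c[0]+half-v/s; Y=c[1]+half-u/s   # up=+x, left=+y
    p=proj(np.c_[X.ravel(),Y.ravel(),np.full(X.size,z)],k).astype(np.float32)
    return cv2.remap(im,p[:,0].reshape(n,n),p[:,1].reshape(n,n),cv2.INTER_CUBIC)
E
python3 - <<'E'
from h import *
from scipy.optimize import least_squares
k=vision.get_calibration("wrist"); im=cv2.imread("pics/w1.png")
import pickle; pickle.dump(k,open("k1.pkl","wb"))
k=dict(k)
g=cv2.cvtColor(im,cv2.COLOR_BGR2GRAY).astype(np.float32)
c=np.array([0.603,0.045])
# rim circle: radial max gradient edge bright->less bright
for it in range(3):
    E=[]
    for a in np.radians(np.arange(-130,130,2)):   # upper portion (not gripper)
        rr=np.arange(0.112,0.132,0.0005)
        P=np.c_[c[0]+rr*np.cos(a),c[1]+rr*np.sin(a),np.full(len(rr),0.0215)]
        p=proj(P,k).astype(np.float32)
        v=cv2.remap(g,p[:,0].reshape(1,-1),p[:,1].reshape(1,-1),cv2.INTER_LINEAR)[0]
        d=v[:-6]-v[6:]; i=np.argmax(d)
        if d[i]>25: E.append(P[i+3,:2])
    E=np.array(E)
    s=least_squares(lambda q:np.hypot(E[:,0]-q[0],E[:,1]-q[1])-q[2],[*c,0.122],loss="soft_l1",f_scale=0.001)
    c=s.x[:2]; print(len(E),np.round(s.x,4),np.std(s.fun))
for z in (0.0335,0.084):
    o=ortho(im,k,c,z); n=o.shape[0]
    o=cv2.convertScaleAbs(o,alpha=1.5,beta=20); cv2.drawMarker(o,(n//2,n//2),(0,0,255),0,14,1)
    cv2.imwrite(f"pics/o1_{int(z*1000)}.png",o)
np.save("c.npy",c)
E
```

```text
119 [0.6023 0.0465 0.121 ] 0.0014432284274069527
118 [0.6023 0.0466 0.121 ] 0.0019279352075347418
118 [0.6023 0.0466 0.121 ] 0.0019357065196205878
```

View pics/o1_33.png

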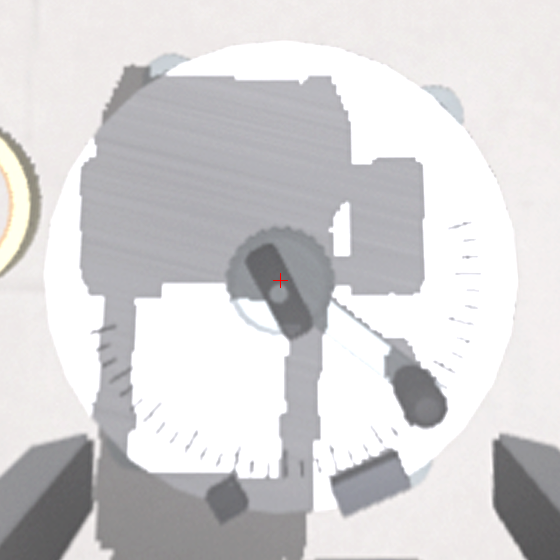

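View pics/o1_84.png

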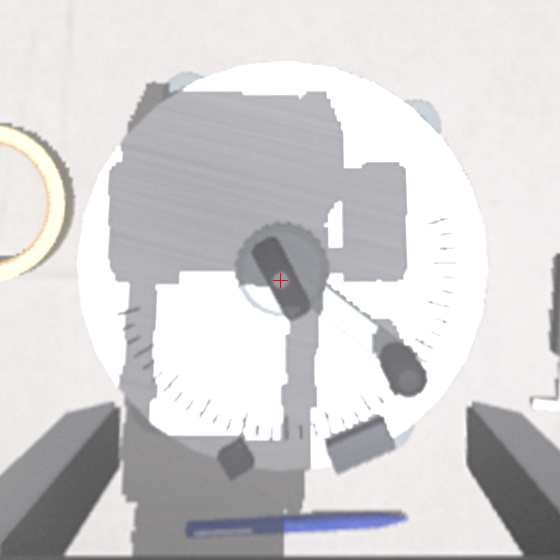

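```bash
cat >> h.py <<'E'
C=np.array([0.603,0.0455]); TAB=-0.235
def hp(th,z): return [C[0]-0.08*np.cos(th),C[1]-0.08*np.sin(th),z]
E
python3 - <<'E'
from h import *
th=0.933
gripper_to(0.06,10)
r.move_to(hp(th,0.17),q(th-np.pi/2))
print(r.move_l(hp(th,0.081),vel=0.08,guard=8)); print(st())
gripper_to(0.023,5); print(telemetry.current_opening(),st())
for s in np.linspace(th,0.0,6)[1:]:
    r.move_l(hp(s,0.081),q(s-np.pi/2),vel=0.06)
print(st())
im=vision.snapshot("wrist"); cv2.imwrite("pics/w2.png",im[:,:,::-1])
im=vision.snapshot("top"); cv2.imwrite("pics/t2.png",im[100:260,220:440,::-1].repeat(3,0).repeat(3,1))
for n in ["lever_nose","pointed_tab","lever_handle"]:
    print(n,[(np.round(d["at"],4).tolist(),round(d["score"],2)) for d in models.mark_of(n,"top")[:2]])
E
```

```text
False
('t=6.78', array([ 0.5559, -0.0188,  0.0816]), array([-0.159,  0.371,  1.766,  0.   ,  1.004,  0.479]), array([ 0.4 ,  1.65, -0.24]), array([-0.04, -0.03,  0.04]))
0.022955763558142807 ('t=7.53', array([ 0.5551, -0.0186,  0.081 ]), array([-0.159,  0.372,  1.767,  0.   ,  1.004,  0.479]), array([-0.76,  0.33,  0.76]), array([0.11, 0.13, 0.01]))
('t=9.53', array([0.523 , 0.0455, 0.081 ]), array([-0.046,  0.332,  1.833,  0.   ,  0.977,  1.522]), array([ 0.29,  0.03, -0.8 ]), array([ 0.  , -0.  ,  0.02]))
lever_nose [([0.502, 0.0405, 0.0396], 0.6), ([0.6375, 0.223, 0.0028], 0.16)]
pointed_tab [([0.5, 0.0693, 0.0346], 0.61)]
lever_handle [([0.523, 0.0426, 0.0898], 0.59)]
```

View pics/w2.png

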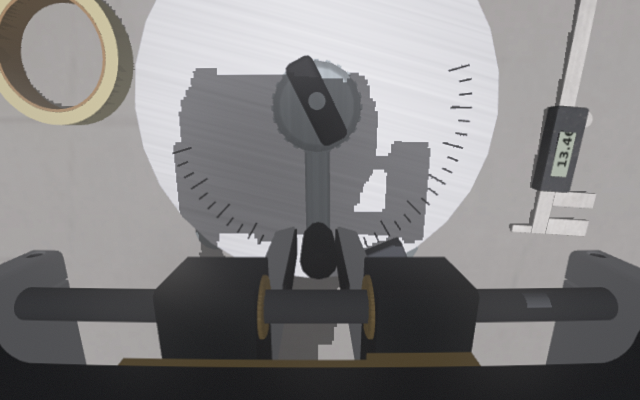

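View pics/t2.png

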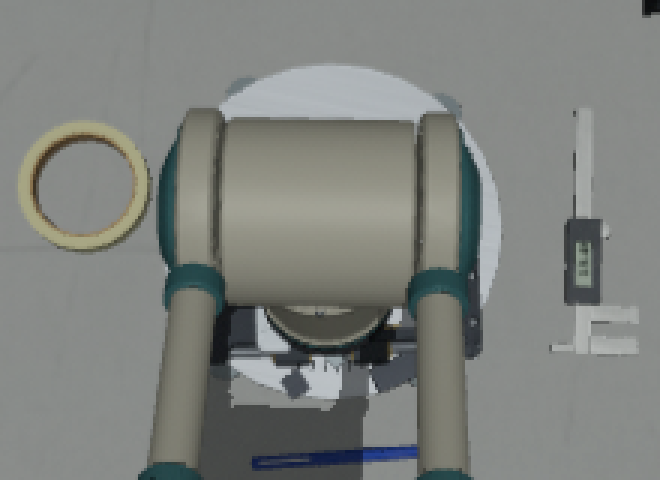

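The wrist view shows the handle caged at (317,250) and the lever turning with it, while the rim stays put. I'll continue to the pointed tab, release, and check from a camera position with a clear view.

Run:
```python
from h import *
for s in (-0.12,-0.25):
    r.move_l(hp(s,0.081),q(s-np.pi/2),vel=0.05)
r.hold(0.2)
gripper_to(0.05)
r.move_l(hp(-0.25,0.17),vel=0.12)
r.move_to([0.58,0.04,0.26],q(np.radians(-90))); r.hold(0.2); print(st())
k=vision.get_calibration("wrist"); im=vision.snapshot("wrist"); cv2.imwrite("pics/w3.png",im[:,:,::-1])
import pickle; pickle.dump(k,open("k3.pkl","wb"))
for c in ("wrist",):
  for n in ["lever_nose","pointed_tab","lever_handle"]:
    for d in models.mark_of(n,c)[:1]: 
        a=np.array(d["at"]); print(c,n,np.round(a,4),round(d["score"],2),"th",np.arctan2(C[1]-a[1],C[0]-a[0]),np.hypot(*(a[:2]-C)))
o=cv2.convertScaleAbs(ortho(im[:,:,::-1].copy(),k,C,0.0345,0.14,2000),alpha=1.4,beta=20)
cv2.imwrite("pics/o3.png",o)
```

```text
('t=12.89', array([0.5783, 0.0404, 0.2581]), array([-0.05 ,  0.272,  1.443,  0.   ,  1.432,  1.52 ]), array([-0.51,  0.28, -0.18]), array([-0.  , -0.02,  0.02]))
wrist lever_nose [0.5032 0.0673 0.0357] 0.83 th -0.21505885325394203 0.10215321825571626
wrist pointed_tab [0.5044 0.0699 0.033 ] 0.9 th -0.24259089307071008 0.10157420932500535
wrist lever_handle [0.5256 0.0603 0.0907] 0.58 th -0.18893384045675424 0.07880228423085212
```

View pics/o3.png

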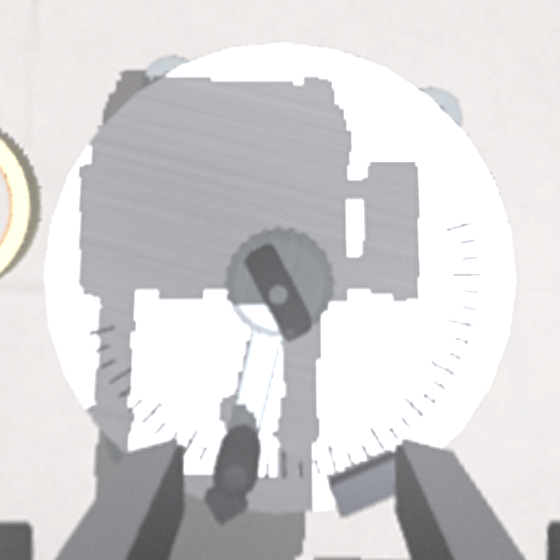

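The handle hides the nose from this side, so I'll look from the front.

Run:
```python
from h import *
r.move_to([0.53,0.06,0.24],q(np.radians(90))); r.hold(0.3); print(st())
k=vision.get_calibration("wrist"); im=vision.snapshot("wrist"); cv2.imwrite("pics/w4.png",im[:,:,::-1])
import pickle; pickle.dump(k,open("k4.pkl","wb"))
for n in ["lever_nose","pointed_tab","lever_handle","knob_top"]:
    for d in models.mark_of(n,"wrist")[:1]: 
        a=np.array(d["at"]); print(n,np.round(a,4),round(d["score"],2),"th",np.arctan2(C[1]-a[1],C[0]-a[0]),np.hypot(*(a[:2]-C)))
o=ortho(im[:,:,::-1].copy(),k,[0.54,0.05],0.0345,0.09,4000)
cv2.imwrite("pics/o4.png",o[:600])
cv2.imwrite("pics/o4.png",cv2.resize(o,(590,590)))
```

```text
('t=16.02', array([0.53, 0.06, 0.24]), array([-0.018,  0.208,  1.575, -0.   ,  1.359, -1.588]), array([ 0.36, -0.65, -0.16]), array([ 0.  , -0.17,  0.05]))
lever_nose [0.5027 0.0661 0.037 ] 0.64 th -0.20256693684879115 0.10239360331583214
pointed_tab [0.5041 0.0697 0.0344] 0.94 th -0.23997632276577696 0.10181772930094246
lever_handle [0.5241 0.063  0.089 ] 0.67 th -0.21826631537630567 0.08081744861105178
knob_top [0.6015 0.0453 0.0862] 0.61 th 0.13255153229667796 0.0015132745950421017
```

View pics/w4.png

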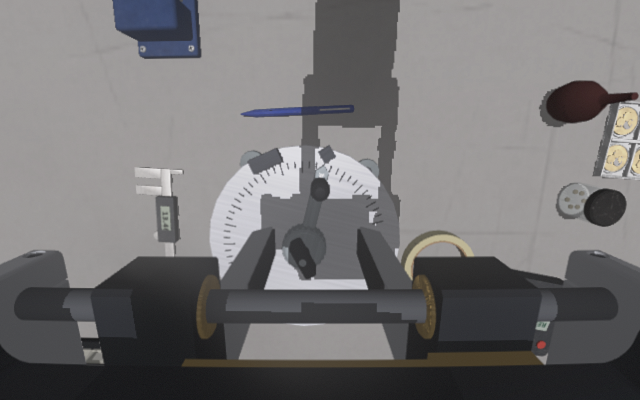

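View pics/o4.png

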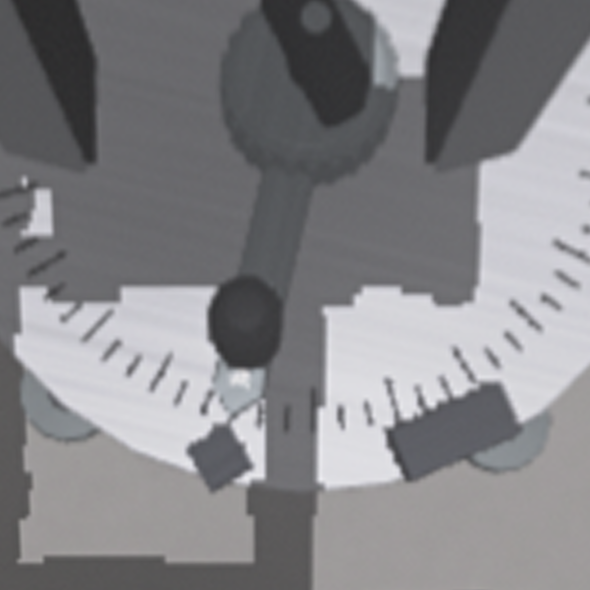

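Run:
```python
from h import *
import pickle; k=pickle.load(open("k4.pkl","rb")); im=cv2.imread("pics/w4.png")
o=ortho(im,k,[0.51,0.065],0.0345,0.03,10000)
o=cv2.convertScaleAbs(o,alpha=1.2)
# predicted lines
def P(th,rr): 
    x,y=C[0]-rr*np.cos(th),C[1]-rr*np.sin(th); return (int((0.065+0.03-y)*1e4),int((0.51+0.03-x)*1e4))
for rr in (0.102,0.104,.126): cv2.circle(o,P(-0.235,rr),3,(0,0,255),-1)
cv2.imwrite("pics/o4b.png",o)
```

```text
(no output)
```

View pics/o4b.png

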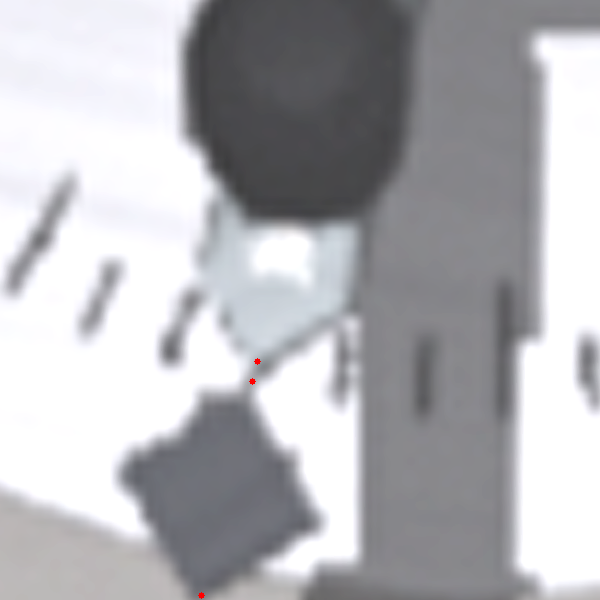

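Nose tip (255,360) and tab axis agree: about -0.238 and -0.239 rad from the stand's axis, so the lever is set. Next I'll measure the wing.

Run:
```python
from h import *
import pickle; k=pickle.load(open("k3.pkl","rb")); im=cv2.imread("pics/w3.png")
o=cv2.convertScaleAbs(ortho(im,k,C,0.084,0.03,10000),alpha=1.6,beta=20); cv2.circle(o,(300,300),3,(0,0,255),-1)
for s in(-1,1): cv2.line(o,(300-int(s*230*np.sin(.42)),300-int(s*230*np.cos(.42))),(300,300),(0,255,0),1)
cv2.imwrite("pics/o3k.png",o)
k=pickle.load(open("k1.pkl","rb")); im=cv2.imread("pics/w1.png")
cal=vision.get_calibration("top"); im=cv2.imread("pics/top0.png")
o=cv2.convertScaleAbs(ortho(im,cal,C,0.01,0.15,2000),alpha=1.3); cv2.imwrite("pics/ot.png",o)
```

```text
(no output)
```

View pics/o3k.png

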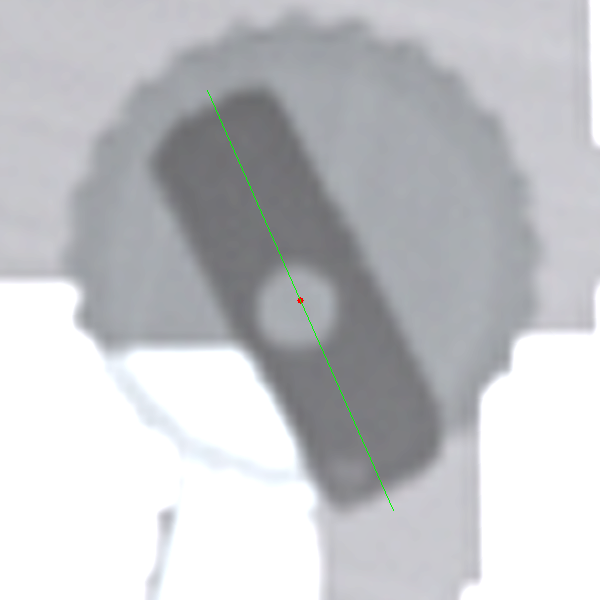

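View pics/ot.png

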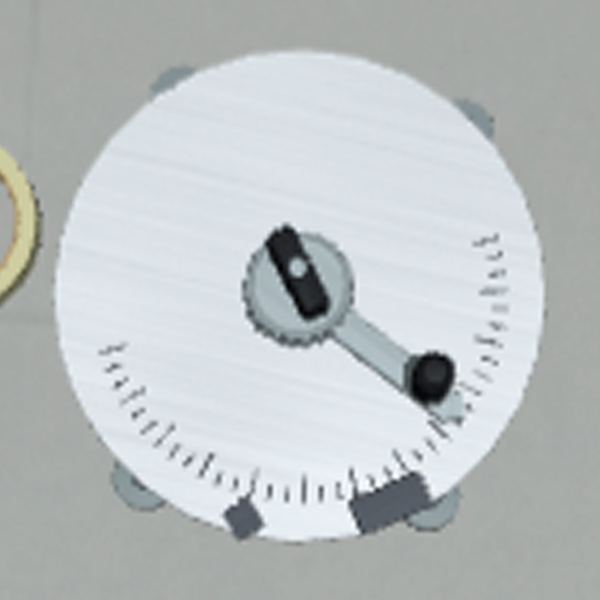

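Run:
```python
from h import *
w0=0.465; a0=w0+np.pi/2
gripper_to(0.045,20)
r.move_to([C[0],C[1],0.17],q(a0)); print(st())
print(r.move_l([C[0],C[1],0.089],vel=0.08,guard=8)); r.hold(.1); print(st())
gripper_to(0.0,20); print(telemetry.current_opening(),st())
for w in (0.2,-0.1,-0.4,-0.6):
    r.move_l([C[0],C[1],0.089],q(w+np.pi/2)); print(w,st())
```

```text
('t=17.13', array([0.6025, 0.0456, 0.1697]), array([-0.04 ,  0.359,  1.536,  0.   ,  1.248, -2.073]), array([ 0.27, -1.52,  0.25]), array([ 0.1 , -0.12,  0.02]))
False
('t=18.39', array([0.6035, 0.0455, 0.0897]), array([-0.04 ,  0.426,  1.645,  0.   ,  1.069, -2.075]), array([ 0.21, -0.03, -0.59]), array([ 0.06, -0.19,  0.05]))
0.01387506675706785 ('t=18.98', array([0.603 , 0.0456, 0.089 ]), array([-0.04 ,  0.427,  1.646,  0.   ,  1.069, -2.076]), array([-1.25, -0.23,  0.51]), array([ 0.16, -0.05,  0.01]))
0.2 ('t=19.39', array([0.603 , 0.0455, 0.089 ]), array([-0.04 ,  0.427,  1.646, -0.   ,  1.069, -1.813]), array([ 0.06, -0.02,  1.06]), array([ 0.01, -0.12, -0.08]))
-0.1 ('t=19.84', array([0.603 , 0.0454, 0.089 ]), array([-0.04 ,  0.427,  1.646, -0.   ,  1.069, -1.513]), array([-0.47, -0.85,  1.03]), array([ 0.03, -0.1 , -0.07]))
-0.4 ('t=20.29', array([0.603 , 0.0452, 0.089 ]), array([-4.000e-02,  4.270e-01,  1.646e+00, -1.000e-03,  1.069e+00,
       -1.214e+00]), array([ 0.23, -2.37,  0.51]), array([-0.16, -0.14, -0.03]))
-0.6 ('t=20.64', array([0.603 , 0.0452, 0.089 ]), array([-4.000e-02,  4.270e-01,  1.646e+00, -1.000e-03,  1.069e+00,
       -1.014e+00]), array([-1.14, -1.95,  1.37]), array([-0.39, -0.06, -0.06]))
```

Torque is about -0.06 N m, as expected. I'll turn in small steps until the torque rises at the stop.

Run:
```python
from h import *
for w in np.arange(-0.63,-0.86,-0.02):
    r.move_l([C[0],C[1],0.089],q(w+np.pi/2)); r.hold(0.08)
    m=np.mean([telemetry.current_torque() for _ in range(3)],0); print(round(w,2),np.round(m,3),round(telemetry.current_joints()[5],3),round(telemetry.current_opening(),4))
    if m[2]<-0.2: break
print(st())
```

```text
-0.63 [-0.556  0.018  0.008] -0.982 0.0142
-0.65 [-0.673  0.085 -0.006] -0.961 0.0135
-0.67 [-0.812  0.054 -0.029] -0.941 0.0132
-0.69 [-0.944  0.148  0.095] -0.921 0.0138
-0.71 [-0.941  0.091  0.359] -0.902 0.0142
-0.73 [-0.949  0.1    0.442] -0.882 0.0143
-0.75 [-0.98   0.039  0.422] -0.862 0.0144
-0.77 [-0.99   0.079  0.477] -0.842 0.0144
-0.79 [-0.954  0.031  0.536] -0.822 0.0154
-0.81 [-1.045  0.009  0.62 ] -0.802 0.0152
-0.83 [-1.08  -0.023  0.495] -0.782 0.0157
-0.85 [-1.078 -0.015  0.668] -0.763 0.0157
('t=24.64', array([0.6034, 0.0449, 0.0891]), array([-0.04 ,  0.427,  1.646, -0.002,  1.068, -0.763]), array([-0.17, -5.92,  1.85]), array([-1.08, -0.02,  0.67]))
```

The reaction torque jumps at w ≈ -0.69, which is where the stop was predicted (-0.70). I'll ease back, release and check.

Run:
```python
from h import *
import pickle
r.move_l([C[0],C[1],0.089],q(-0.71+np.pi/2)); r.hold(0.1); print(st())
gripper_to(0.045)
r.move_l([C[0],C[1],0.17],vel=0.12)
r.move_to([0.53,0.06,0.24],q(np.radians(90))); r.hold(0.3); print(st())
k=vision.get_calibration("wrist"); im=vision.snapshot("wrist")[:,:,::-1].copy(); cv2.imwrite("pics/w5.png",im); pickle.dump(k,open("k5.pkl","wb"))
a=cv2.convertScaleAbs(ortho(im,k,[0.51,0.065],0.0345,0.03,8000),alpha=1.2)
def P(th,rr): 
    x,y=C[0]-rr*np.cos(th),C[1]-rr*np.sin(th); return (int((0.065+0.03-y)*8e3),int((0.51+0.03-x)*8e3))
for rr in (0.102,.104,.126): cv2.circle(a,P(-0.239,rr),2,(0,0,255),-1)
r.move_to([0.50,-0.30,0.30],q(np.radians(0)))
t=vision.snapshot("top")[:,:,::-1].copy(); cv2.imwrite("pics/t5.png",t)
b=cv2.convertScaleAbs(ortho(t,vision.get_calibration("top"),C,0.01,0.15,1600),alpha=1.3)
cv2.imwrite("pics/chk.png",np.hstack([a[:480,:],b][:1])); cv2.imwrite("pics/chk2.png",b)
for n in ["lever_nose","pointed_tab","tape_roll","caliper","pen"]:
    print(n,[(np.round(d["at"],4).tolist(),round(d["score"],2)) for d in models.mark_of(n,"top")[:1]])
print(st())
```

```text
('t=25.03', array([0.6031, 0.0451, 0.089 ]), array([-4.000e-02,  4.270e-01,  1.646e+00, -1.000e-03,  1.068e+00,
       -9.010e-01]), array([-0.32, -5.14,  2.95]), array([-1.02,  0.11,  0.17]))
('t=27.52', array([0.5302, 0.0599, 0.2391]), array([-0.018,  0.209,  1.575, -0.   ,  1.359, -1.588]), array([0.1 , 0.08, 0.54]), array([ 0.05, -0.17,  0.  ]))
lever_nose [([0.5045, 0.0659, 0.037], 0.85)]
pointed_tab [([0.4988, 0.0679, 0.036], 0.78)]
tape_roll []
caliper [([0.6022, -0.1415, -0.0003], 0.62)]
pen [([0.4379, 0.0372, 0.0041], 0.68)]
('t=29.24', array([ 0.5003, -0.2992,  0.3   ]), array([-0.658,  0.259,  1.359,  0.   ,  1.524, -0.66 ]), array([-0.74, -0.34,  0.54]), array([-0.02, -0.12, -0.03]))
```

View pics/chk.png

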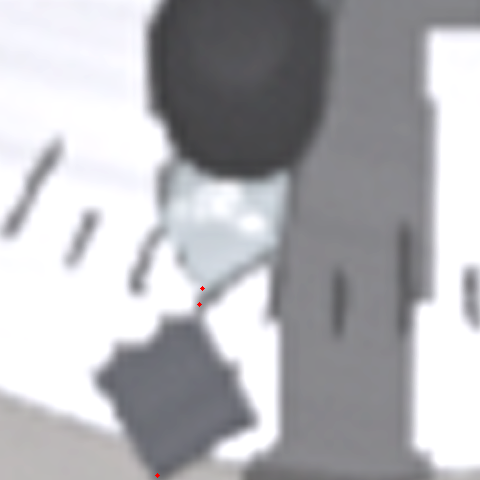

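View pics/chk2.png

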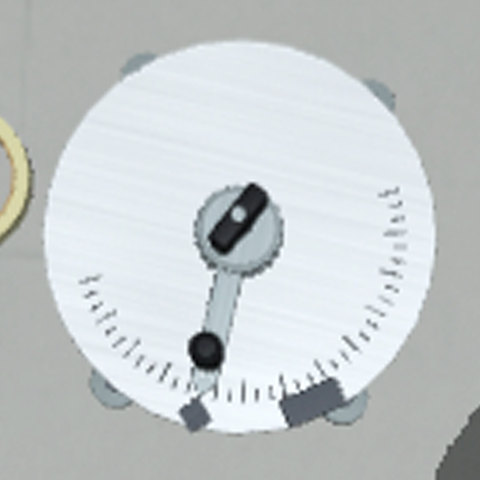

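View pics/t5.png

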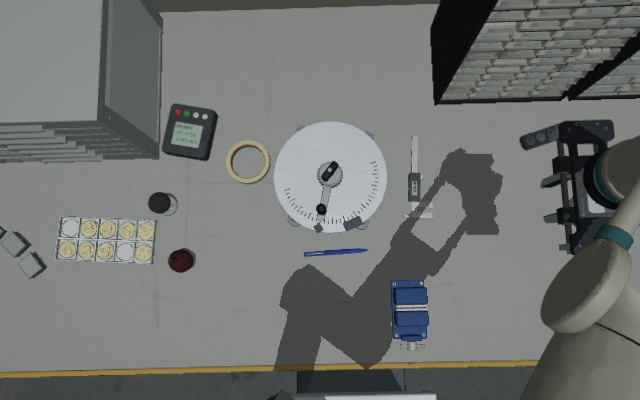

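The nose and tab are still in line, and the tape roll, caliper and pen sit where they were. I'll measure the wing angle more closely before handing in.

Run:
```python
from h import *
import pickle
cal=vision.get_calibration("top")
A=[cv2.convertScaleAbs(ortho(cv2.imread(f),k,C,0.084,0.03,6000),alpha=1.6,beta=20) for f,k in (("pics/w5.png",pickle.load(open("k5.pkl","rb"))),("pics/t5.png",cal))]
for o in A:
    for w in (-0.7,):
        for s in (-1,1): cv2.line(o,(180,180),(int(180-s*130*np.sin(w)),int(180-s*130*np.cos(w))),(0,255,0),1)
cv2.imwrite("pics/k5.png",np.hstack(A))
```

```text
(no output)
```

View pics/k5.png

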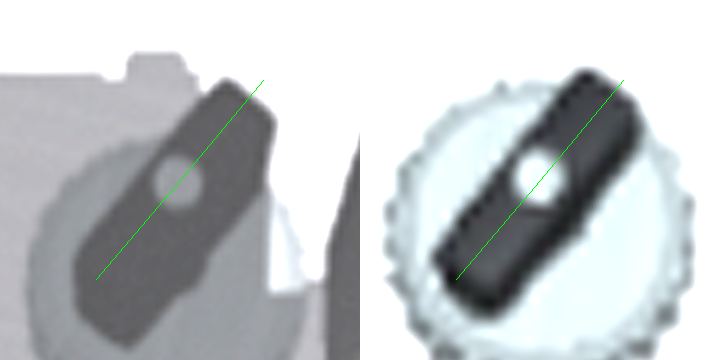

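Run:
```python
from h import *
r.sign_off(); print(telemetry.current_t())
```

```text
the job is handed in; nothing more can be done
the job is handed in; nothing more can be done
```

The lever is set to the pointed tab, the wing knob is turned to its stop, and the job is handed in. My last checks were at 29 s of the 51 s allowed. Sign-off gives no verdict, so this rests on my own checks.

**What I did:** I caged the handle loosely between the fingers and pushed the lever round to the tab. I then released it, gripped only the wing and turned it clockwise until the torque jumped at the stop. After that I backed off, released and moved the arm clear.

**Last checks:**
- **Lever:** before locking, the nose measured -0.238 rad and the tab axis -0.239 rad. After locking, the close-up still showed the nose on the tab's axis. The limit is 0.06 rad.
- **Knob:** the wing went from about +0.465 to -0.70 rad. That is at least 1.16 rad of travel, against the 1.05 rad needed, and it ended where the stop was predicted.
- **Rim:** the tab is in the same place in the wrist close-ups before and after locking.
- **Loose items:** the network put the caliper and pen within 3 mm of where they started. The tape roll sits at the same pixels in the top picture.

**Disagreements:**
- **Tab position:** in the last top picture the network put the tab about 4 mm from its first reading.
- **Nose position:** the networks put the nose up to 0.04 rad short of the tab. Both differences are within their 4 mm accuracy, so I went by the close-ups.
- **Tape roll:** the network did not find it in the last picture, so I checked it by eye only.
- **Overturn at the stop:** my torque check had the wrong sign, so I turned about 0.15 rad past the stop (about 0.6 N m) before easing back. I saw no shift of the lever or rim afterwards.

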